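Vent the glaze mill lid

ROBOT

A 6-joint arm with a two-finger parallel gripper is mounted at the origin on the work surface. World frame = base frame: x ahead of the robot, y to its left, z up, the work surface at z = 0. Lengths are in m, angles in rad, forces in N, time in s.
With the tool pointing down it reaches from about 0.4 to 0.825 m from the base axis. Payload 7 kg.
Tool frame: the origin (TCP) lies midway between the tips of the shut fingers; the grasp point (between the pads) lies 19 mm behind it; z points along the fingers, y is the line along which they close (so a half turn about z gives the same grasp; the last joint's range is limited). The gripper opens to 85 mm and grips with 20 to 120 N. Pads are 22 mm wide; open, the fingers measure 114 mm over their backs; the gripper's body (76 mm by 85 mm) begins 54 mm behind the grasp point. The pads swing forward as they close: fully open they stand 13 mm farther back than shut.
Start: joints at [0.288, 0.359, 0.012, 0, -1.224, -0.288], TCP at [0.675, -0, 0.207] pointing down, gripper open.
Joint ranges: [-3.07, 3.07], [-1.43, 2.12], [-1.02, 1.25], [-3.03, 1.67], [-3.05, -0], [-3.03, 3.03]. Speed limits (rad/s): [2.39, 2.39, 3.01, 3.14, 3.14, 3.14].

INTERFACE

Orientations are given as a rotation vector (axis times angle).
In Python, from rig import arm, camrig, ticket, sensors gives the robot as it stands (arm), with the cameras (camrig), the job (ticket) and the readings (sensors).
- The arm moves only by the tool jog_arm, called by a JSON object that holds its "method" and its "body", one argument or row to a line. Schema: {"type":"object","properties":{"moves":{"type":"array","items":{"type":"object","properties":{"sx":{"type":"number"},"sy":{"type":"number"},"sz":{"type":"number"},"ax":{"type":"number"},"ay":{"type":"number"},"az":{"type":"number"}},"additionalProperties":false},"minItems":1,"maxItems":12},"jaw":{"type":"number"},"force":{"type":"number"},"only":{"type":"string"},"quiet":{"type":"boolean"},"lines":{"type":"string"}},"required":["moves"],"additionalProperties":false}. moves is a list of rows, 1 to 12 of them, each an object with the fields sx, sy, sz (the shift in shares of the most that a row can go, 1 being 50 mm), ax, ay, az (a rotation vector in normalised numbers (1 is pi rad)); a field left out counts as zero; each row shifts and turns the commanded pose from where the row before left it, along the tool's axes as they then stand; what a row does not reach is not made up. A row lasts 1/10 s, in which the tool goes at most 0.05 m and 0.15 rad, less where a joint would pass 70% of its speed; a pose out of reach is approached as far as the arm can. jaw is the finger opening in m, set as the call begins (left out keeps the last). The fingers move at their own pace and stop on an object; force is the grip in N (left out, the last holds). Time passes only in rows, so rows that do not move let the fingers close. The tool returns the time, the measured TCP pose, the force, the opening and the grip force at its end. only (a regular expression) keeps the lines of the reply that match it, lines (a string "A,B") keeps lines A to B, and quiet returns only ok. No shift or turn number may pass 1 either way. Input that does not fit is refused with a message, and nothing moves.
- sensors.read_state(): the state, without advancing time (a new reading comes with each control period).
- camrig.grab_frame(name): name is "scene" or "side" or "wrist"; returns the picture (420x560x3 uint8, blue, green, red); there is no depth.
- camrig.camera_params(name): a dict with "intrinsics" (3x3 intrinsics, pixels), "rvec" (rotation vector, rad) and "tvec" (3), from world to camera coordinates, as OpenCV has them; the wrist camera has in their place "mount" (4x4, takes a point from camera to tool coordinates, whose origin is the TCP and whose axes are the flange's). Camera axes: x right, y down, z forward; pixel columns grow to the right and rows downward; lengths in m; the calibration is good to about 2 mm. A picture is of the moment at which its call begins: read the wrist's pose just before it. camera_params takes no time and is no camera call.
- ticket.close_job(): hands the job in; it is judged then, once.
The state is a dict: "clock": time; "q": joint angles; "joint_vel": joint speeds; "effort": joint torques, N m; "ee_pos": TCP position; "orientation": TCP orientation; "contact_force": force on the tool from outside, world axes, zero at the start; "torque": the same for the moment, N m; "grip_width": finger opening in m; "grip_force": force on a finger pad.
Only numpy, scipy, OpenCV 4.12 (cv2) and the standard library are available. Lean on these libraries where they do the work, as an engineer would, in place of code of your own. Each camera call takes 0.05 s, during which the arm holds its last target. There are 200 camera calls.

TASK

Pick up the lid from the tile and put it on the glaze mill: lower its two lugs through the two gaps in the collar until it sits flush, then twist it clockwise (seen from above) halfway, so that its grip bar lines up with the two raised ribs on the rim; do not go on as far as the lock click. The lid is sprung and turns back if let go, so finish while still gripping it there, steady at halfway. Leave the jar, the tub and the brush where they are.

Things in the scene. Friction and masses are not known exactly. Their poses are not given: they have to be found in the camera images.
- lid: Loose aluminium bayonet lid, about 160 g, standing on the tile. Origin: centre of its flat underside, z up. Plug 60 mm across, z 0 to 16 mm (foot chamfered to 54 mm); flange 80 mm across, z 16 to 21 mm. Two lugs, 9 mm wide, z 3 to 9 mm, stick out of the plug at +x and -x to 37 mm from the axis. A half turn gives the same lid.
- bar (a point): Middle of the lid's upright black grip bar, 38.5 mm above the lid's origin, axes as the lid's. The bar is 60 mm long (x, in line with the lugs), 16 mm wide (y) and 35 mm high; it stands on the flange.
- tile: Glazed tile 150 x 150 x 10 mm, fixed; origin: centre of its underside. The lid starts on it. Tile and mill may swap sides.
- mill: Bench glaze mill, fixed: grey round housing 160 mm across and 75 mm high, narrower neck, aluminium collar up to 135 mm above the bench. Origin: centre of the underside, z up.
- collar (a point): Centre of the collar's top, axes as the mill's. Opening 65 mm across, deeper than the plug; its lip is 5 mm thick, broken by two gaps. Lowered with the lugs (bar) over the gaps, the lid sits with its flange on the collar top (lid origin 16 mm below this point), lugs under the lip; from there it turns only clockwise, seen from above.
- gap (a point): Middle of one gap in the lip, at the collar's top, 36 mm from its axis, 50 degrees anticlockwise of the mill's +x; the other is half a turn round. Gaps are 18 mm wide at the opening, wider outwards.
- rib (a point): Top of one raised dark rib on the collar's rim, at the mill's +x, 51 mm from the axis and 3 mm above the collar's top; the other is half a turn round. Ribs mark halfway: bar (lid x) along mill x, 50 degrees clockwise from the gaps. About 19 degrees past halfway the lugs meet spring balls (stiffer); 42 degrees past halfway the lid clicks locked.
- spring_ring (a joint): Clockwise turn (rad) of the spring ring inside the collar. Reads 0 until the lid has turned about 8 degrees from the middle of the gaps, then follows the lugs: 0.733 at halfway, 1.466 locked. Its spring turns the lid back with about 0.05 N m at 0, 0.09 N m at halfway.
- jar: Bystander: glass glaze jar, 68 mm across, 62 mm high; origin: centre of its underside. Leave it.
- tub: Bystander: small white tub, 60 mm across, 42 mm high; origin: centre of its underside. Leave it.
- brush: Bystander: brush 180 mm long lying on the bench along its x. Leave it.

How it is judged:
By the outcome, as a careful person would: the job done as asked, in the order asked, and still so for the second after the job is handed in, while the arm keeps its last pose, push and grip.
It also fails if it takes over 42 s, if anything falls off the work surface, if the arm or the gripper's body presses on something with over 40 N, if the wrist force passes 120 N, or if a joint passes its speed limit or range.

## Working session

There is one attempt and no reset: what is moved stays moved. The work goes in short steps, Python scripts to look and compute and a tool call to move; the robot and the scene stay as the last step left them, time stands still between calls to the robot, and variables do not carry over. Pictures are saved under pics/ and viewed, at most 10 in all, crops included, and the job is handed in when it is done.

```bash
ls; mkdir -p pics; python3 - <<'E'
from rig import arm, camrig, ticket, sensors
import cv2,numpy as np
ims=[camrig.grab_frame(n) for n in("scene","side","wrist")]
for n,i in zip(("scene","side","wrist"),ims): cv2.imwrite(f"pics/{n}0.png",i)
for n in("scene","side","wrist"): print(n,camrig.camera_params(n))
print(sensors.read_state())
E
```

```text
pics
rig.py
scene {'intrinsics': array([[461.3268751 ,   0.        , 274.5160006 ],
       [  0.        , 461.3268751 , 210.09593035],
       [  0.        ,   0.        ,   1.        ]]), 'rvec': array([ 2.20243797,  0.60951305, -0.28690282]), 'tvec': array([-0.51943246, -0.12691655,  1.06001482])}
side {'intrinsics': array([[458.43687085,   0.        , 275.99490548],
       [  0.        , 458.43687085, 214.81216348],
       [  0.        ,   0.        ,   1.        ]]), 'rvec': array([ 2.06743414, -0.90639772,  0.41937756]), 'tvec': array([-0.38917226,  0.36613297,  0.66793527])}
wrist {'intrinsics': array([[332.40842446,   0.        , 282.63905986],
       [  0.        , 332.40842446, 212.88367587],
       [  0.        ,   0.        ,   1.        ]]), 'mount': array([[ 3.20298802e-04, -9.59125980e-01, -2.82979244e-01,
         7.12498003e-02],
       [ 9.99999926e-01,  3.67422174e-04, -1.13454875e-04,
         2.13639522e-05],
       [ 2.12790367e-04, -2.82979186e-01,  9.59126027e-01,
        -1.66831711e-01],
       [ 0.00000000e+00,  0.00000000e+00,  0.00000000e+00,
         1.00000000e+00]])}
{'clock': 0.15, 'q': array([ 2.88079754e-01,  3.59222765e-01,  1.12795579e-02, -2.48406722e-04,
       -1.22410007e+00, -2.88100750e-01]), 'joint_vel': array([ 0.00093401, -0.00219656,  0.00336753,  0.00071632, -0.0006365 ,
       -0.00127392]), 'effort': array([-2.36291526e-03, -5.83877099e+01,  2.93650192e+01,  6.94064632e+00,
       -4.26741812e-03,  1.52487612e-06]), 'ee_pos': array([ 6.74610679e-01, -4.42790777e-05,  2.06684239e-01]), 'orientation': array([ 2.22062796e+00, -2.22086236e+00, -1.25648067e-03]), 'contact_force': array([-0.60966106,  0.12425269, -0.16912876]), 'torque': array([ 0.01474474,  0.05381892, -0.02277504]), 'grip_force': 0.0, 'grip_width': 0.08528734108389664}
```

View pics/scene0.png

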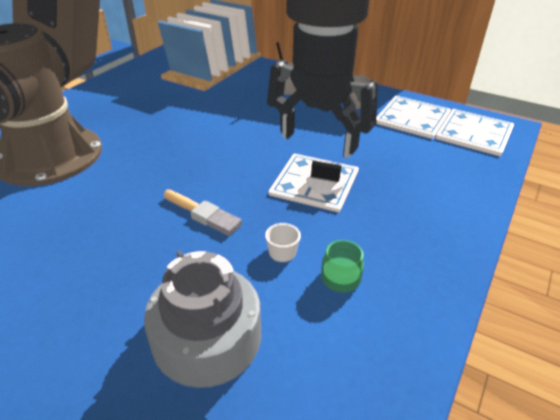

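View pics/side0.png

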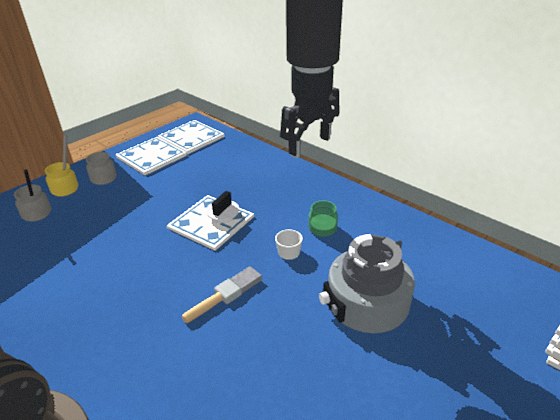

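Scene view: lid on the tile, with the black bar at about (326,171), and the collar top at about (201,278). Side view: bar at about (222,203), collar at about (376,251). The tub and jar lie between the tile and the mill.

```bash
cat > h.py <<'E'
import cv2,numpy as np
from scipy.spatial.transform import Rotation as R
from rig import arm, camrig, ticket, sensors
def cam(n,s=None):
    p=camrig.camera_params(n);K=p["intrinsics"]
    if n!="wrist":
        Rm=cv2.Rodrigues(p["rvec"])[0];return K,Rm,p["tvec"]
    s=s or sensors.read_state();T=np.eye(4);T[:3,:3]=R.from_rotvec(s["orientation"]).as_matrix();T[:3,3]=s["ee_pos"]
    M=np.linalg.inv(T@p["mount"]);return K,M[:3,:3],M[:3,3]
def ray(c,uv):
    K,Rm,t=c;uv=np.atleast_2d(np.array(uv,float));d=np.c_[uv,np.ones(len(uv))]@np.linalg.inv(K).T@Rm;return -Rm.T@t,d
def plane(c,uv,z):
    o,d=ray(c,uv);return o+d*((z-o[2])/d[:,2])[:,None]
def tri(c1,u1,c2,u2):
    P=[c[0]@np.c_[c[1],c[2]] for c in(c1,c2)]
    X=cv2.triangulatePoints(P[0],P[1],np.float64(u1).reshape(2,1),np.float64(u2).reshape(2,1));return (X[:3]/X[3]).ravel()
def proj(c,X):
    x=(np.atleast_2d(X)@c[1].T+c[2])@c[0].T;return x[:,:2]/x[:,2:]
E
python3 - <<'E'
from h import *
S,D=cam("scene"),cam("side")
def bar(n,r):
    x0,y0,x1,y1=r;i=cv2.imread(f"pics/{n}0.png")[y0:y1,x0:x1];m=(i.max(2)<60).astype(np.uint8)
    k,l,st,ce=cv2.connectedComponentsWithStats(m);j=1+np.argmax(st[1:,4]);print(n,st[j],ce[j]+[x0,y0]);
    return ce[j]+[x0,y0]
a=bar("scene",(300,155,350,195));b=bar("side",(205,185,240,225))
X=tri(S,a,D,b);print("bar",X,proj(S,X)-a)
X=tri(S,(201,278),D,(376,251));print("collar",X,proj(S,X),proj(D,X))
for n,u,v in(("tub",(283,235),(289,237)),("jar",(343,252),(323,210))):print(n,tri(S,u,D,v))
E
```

```text
scene [ 12   7  28  19 388] [325.48969072 171.07731959]
side [  7   7  19  24 284] [221.1971831  203.21830986]
bar [0.60047602 0.20935503 0.04525055] [[ 0.09294208 -0.21243202]]
collar [ 0.61712554 -0.20426187  0.1308346 ] [[200.5557783  278.77165247]] [[375.60886299 250.48127552]]
tub [0.61919638 0.00735763 0.040801  ]
jar [0.73046356 0.00425884 0.05636093]
```

View pics/wrist0.png

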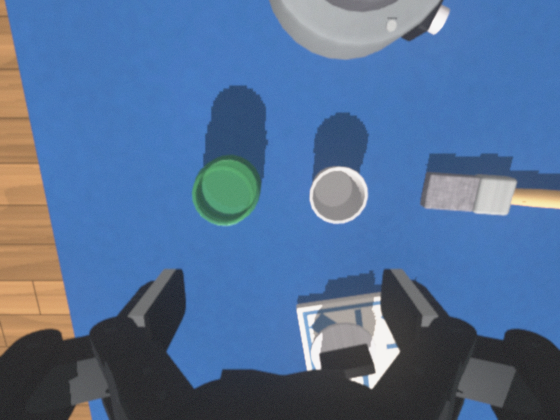

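The wrist view shows the lid with its bar at about (345,360), and the tub and jar clear of the path. I'll move over the lid.

The manual's scale: shifts go in shares of 50 mm and turns go in shares of pi rad. Converting my numbers, -0.03 m is -0.6, 0.01 m is 0.2.

{"method": "jog_arm", "body": {
  "moves": [
    {"sx": -0.6, "sy": 0.2},
    {"sx": -0.6, "sy": 0.2},
    {"sx": -0.6, "sy": 0.2},
    {"sx": -0.6, "sy": 0.2},
    {"sx": -0.6, "sy": 0.2},
    {"sx": -0.6, "sy": 0.2},
    {"sx": -0.4, "sy": 0.2},
    {},
    {}
  ]
}}

```text
clock: 1.05
ee_pos: [0.6047, 0.2003, 0.2072]
orientation: [2.223, -2.22, -0.0]
contact_force: [0.8, -0.5, 0.2]
grip_width: 0.0855
grip_force: 0.0
```

```bash
python3 - <<'E'
from h import *
s=sensors.read_state();i=camrig.grab_frame("wrist");cv2.imwrite("pics/wrist1.png",i);np.save("s1.npy",s,allow_pickle=True)
print(s["ee_pos"],s["orientation"],s["q"],s["clock"])
E
```

```text
[0.60468641 0.20032094 0.20723468] [ 2.22252551e+00 -2.21976474e+00 -1.17547592e-04] [ 6.25740241e-01  2.97154480e-01 -7.73681416e-02 -7.62338752e-06
 -1.19669877e+00 -6.24494506e-01] 1.05
```

View pics/wrist1.png

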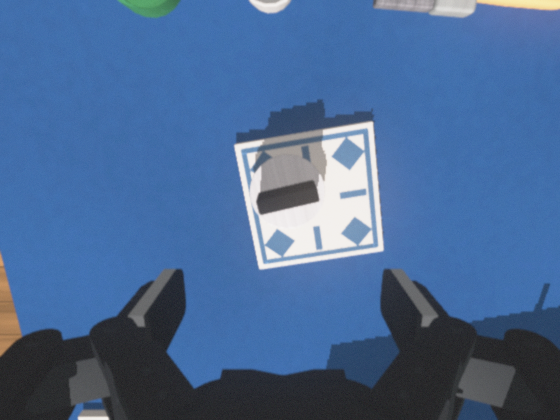

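Bar at about (288,197), tilted roughly 10° in the image, on a flat tile.

```bash
cat > barm.py <<'E'
from h import *
s=np.load("s1.npy",allow_pickle=True).item();C=cam("wrist",s);i=cv2.imread("pics/wrist1.png")
m=np.zeros(i.shape[:2],np.uint8);m[165:230,240:335]=(i[165:230,240:335].max(2)<75)*255
m=cv2.morphologyEx(m,cv2.MORPH_OPEN,np.ones((3,3)))
c=max(cv2.findContours(m,0,1)[0],key=cv2.contourArea)
h=cv2.approxPolyDP(cv2.convexHull(c),2,True)[:,0];print(h.tolist())
r=cv2.minAreaRect(c);b=cv2.boxPoints(r);print(r,b.tolist())
print("top",plane(C,h,.066)[:,:2].round(4).tolist());print("bot",plane(C,h,.031)[:,:2].round(4).tolist())
g=cv2.cvtColor(i,cv2.COLOR_BGR2GRAY);print(g[176:216,288],g[176:216,270])
E
python3 barm.py
```

```text
[[299, 187], [296, 191], [258, 201], [261, 193], [291, 186]]
((278.11767578125, 192.47059631347656), (7.761139392852783, 43.17134094238281), 75.96376037597656) [[256.2353515625, 193.94117736816406], [298.11767578125, 183.47059631347656], [300.0, 191.00001525878906], [258.11767578125, 201.47059631347656]]
top [[0.5892, 0.1944], [0.592, 0.1983], [0.6282, 0.2081], [0.6252, 0.2003], [0.5968, 0.1935]]
bot [[0.5874, 0.2018], [0.5905, 0.2061], [0.6309, 0.2171], [0.6275, 0.2084], [0.5959, 0.2008]]
[155 155 156 156 157 157 156 156 148 122  83  69  66  71  65  67  71  73
  76  78  73  75  76  80  77  79  78  78  83  81  79 101 157 217 234 237
 236 237 238 238] [154 151 153 150 151 153 154 151 155 152 155 154 147 121  89  67  65  64
  66  63  64  66  70  71  72  74  72  76  77  76  77  77  77  79  80  96
 150 216 235 237]
```

```bash
sed -i 's/<75/<115/' barm.py; sed -i '$d' barm.py; python3 barm.py; python3 - <<'E'
from h import *
i=cv2.imread("pics/wrist1.png")[150:245,225:340];cv2.imwrite("pics/c1.png",cv2.resize(cv2.convertScaleAbs(i,alpha=1.6),None,fx=6,fy=6,interpolation=2))
E
```

```text
[[313, 181], [317, 200], [263, 213], [259, 211], [257, 199], [261, 192]]
((286.6263732910156, 196.5477294921875), (21.436607360839844, 60.63711929321289), 77.00537872314453) [[254.6741180419922, 192.92132568359375], [313.7583923339844, 179.2864990234375], [318.57861328125, 200.17413330078125], [259.4943542480469, 213.8089599609375]]
top [[0.5761, 0.1886], [0.5718, 0.207], [0.6236, 0.2201], [0.6274, 0.2181], [0.6291, 0.2061], [0.6252, 0.1993]]
bot [[0.5729, 0.1954], [0.5681, 0.2159], [0.6257, 0.2304], [0.63, 0.2282], [0.6319, 0.2149], [0.6275, 0.2073]]
```

View pics/c1.png

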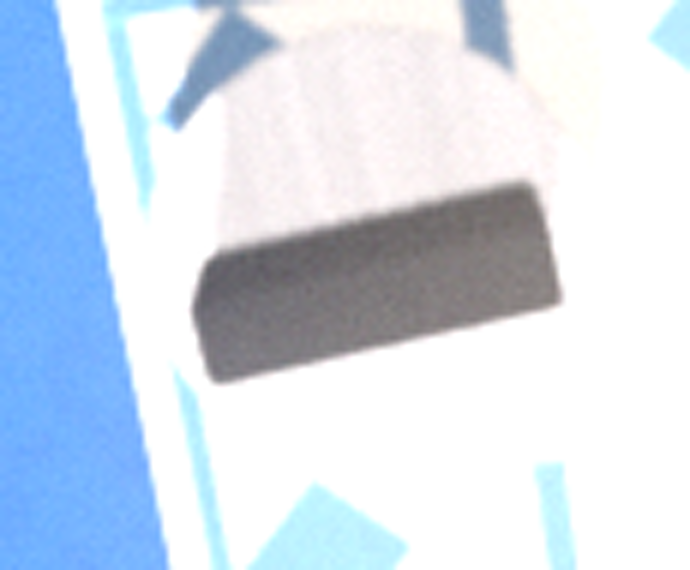

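The crop shows the bar's top face with lower corners at about (318.7,200.3) and (260.8,213.8) in full-image pixels, and upper-left at (257.5,200.8). The darker strip above it is the bar's near side.

```bash
python3 - <<'E'
from h import *
s=np.load("s1.npy",allow_pickle=True).item();C=cam("wrist",s)
t=plane(C,[(318.5,200.3),(260.8,213.6),(257.5,201)],.066)[:,:2]; b=plane(C,[(260,192.5),(313.3,180.7)],.031)[:,:2]
d=t[1]-t[0];L=np.linalg.norm(d);n=np.array([d[1],-d[0]])/L;print("len",L,"yaw",np.degrees(np.arctan2(*d[::-1])),"width",np.linalg.norm(t[2]-t[1]))
db=b[0]-b[1];print("bot len",np.linalg.norm(db),np.degrees(np.arctan2(*db[::-1])))
mt=(t[0]+t[1])/2;mb=b.mean(0);print(mt,mb,n,"centre from top",mt+.008*n,"from bottom",mb-.008*n,"dist",(mt-mb)@n)
S,D=cam("scene"),cam("side")
c=(mt+.008*n+mb-.008*n)/2
print(proj(S,[*c,.0485]),proj(D,[*c,.0485]))
E
```

```text
len 0.056948425040733185 yaw 13.550295455067698 width 0.012903464217371896
bot len 0.057412869628991066 12.807809912204101
[0.59806087 0.2140097 ] [0.6005778 0.2014567] [ 0.23429884 -0.97216462] centre from top [0.59993526 0.20623238] from bottom [0.59870341 0.20923401] dist -0.012793295548024178
[[324.81972066 169.76883137]] [[221.23559177 202.77673972]]
```

Converted, 0.01 m is 0.2, -0.0077 m is -0.154, 0.14 rad / 3.1416 = 0.0446.

{"method": "jog_arm", "body": {
  "moves": [
    {"sx": -0.154, "sy": 0.104},
    {"sz": 0.2, "az": 0.0446},
    {"sz": 0.2, "az": 0.0446},
    {"sz": 0.2, "az": 0.0446},
    {"sz": 0.2, "az": 0.0446},
    {"sz": 0.2, "az": 0.0446},
    {"sz": 0.2, "az": 0.0446},
    {"az": 0.0446},
    {"az": 0.0446},
    {"az": 0.0446},
    {"az": 0.0245},
    {}
  ],
  "jaw": 0.05
}}

```text
clock: 2.3
ee_pos: [0.5998, 0.2072, 0.1473]
orientation: [0.363, -3.12, 0.0]
contact_force: [-0.4, 0.2, -0.1]
grip_width: 0.0498
grip_force: 0.0
```

```bash
python3 - <<'E'
from h import *
s=sensors.read_state();print(s["q"]);M=R.from_rotvec(s["orientation"]).as_matrix();print(M.round(4));print(M.T@(np.array([.5995,.208,.034])-s["ee_pos"]),np.degrees(np.arctan2(M[1,0],M[0,0])))
E
```

```text
[ 6.39644630e-01  3.35662050e-01 -1.64398472e-01 -3.02656964e-05
 -1.07087551e+00 -1.97872139e+00]
[[-9.733e-01 -2.296e-01 -1.000e-04]
 [-2.296e-01  9.733e-01 -1.000e-04]
 [ 1.000e-04 -0.000e+00 -1.000e+00]]
[0.00012505 0.00083787 0.11333477] -166.72427834895325
```

Converted, 0.02 m is 0.4, 0.015 m is 0.3.

{"method": "jog_arm", "body": {
  "moves": [
    {"sy": 0.016, "sz": 0.4},
    {"sz": 0.4},
    {"sz": 0.4},
    {"sz": 0.4},
    {"sz": 0.3},
    {"sz": 0.2},
    {"sz": 0.16},
    {},
    {}
  ],
  "jaw": 0.05
}}

```text
clock: 3.2
ee_pos: [0.6, 0.2086, 0.0349]
orientation: [-0.367, 3.119, 0.0]
contact_force: [-1.1, 0.3, -0.1]
grip_width: 0.0502
grip_force: 0.0
```

{"method": "jog_arm", "body": {
  "moves": [
    {},
    {},
    {},
    {},
    {},
    {},
    {},
    {}
  ],
  "jaw": 0,
  "force": 80
}}

```text
clock: 4.0
ee_pos: [0.6001, 0.2085, 0.0353]
orientation: [-0.367, 3.119, 0.0]
contact_force: [0.7, -2.5, 5.8]
grip_width: 0.0132
grip_force: 79.5
```

Converted, -0.02 m is -0.4, -0.01 m is -0.2, -0.14 rad / 3.1416 = -0.0446.

{"method": "jog_arm", "body": {
  "moves": [
    {"sz": -0.2},
    {"sz": -0.4},
    {"sz": -0.4, "az": -0.0318},
    {"sz": -0.4, "az": -0.0446},
    {"sz": -0.4, "az": -0.0446},
    {"sz": -0.4, "az": -0.0446},
    {"sz": -0.4, "az": -0.0446},
    {"sz": -0.4, "az": -0.0446},
    {"sz": -0.4, "az": -0.0446},
    {"sz": -0.4, "az": -0.0446},
    {"az": -0.0446},
    {"az": -0.0382}
  ]
}}

```text
clock: 5.2
ee_pos: [0.5995, 0.2088, 0.2255]
orientation: [-2.23, 2.211, 0.001]
contact_force: [-0.1, -0.0, -2.1]
grip_width: 0.0129
grip_force: 78.6
```

{"method": "jog_arm", "body": {
  "moves": [
    {"sx": 0.4},
    {"sx": 0.6},
    {"sx": 0.6},
    {"sx": 0.6},
    {"sx": 0.6},
    {"sx": 0.6},
    {"sx": 0.6},
    {"sx": 0.6, "sy": -0.1},
    {"sx": 0.6, "sy": -0.1},
    {"sx": 0.6, "sy": -0.1},
    {"sx": 0.4},
    {"sx": 0.2}
  ]
}}

```text
clock: 6.4
ee_pos: [0.6148, -0.1136, 0.2242]
orientation: [2.221, -2.222, -0.001]
contact_force: [-0.3, 0.3, -1.4]
grip_width: 0.0132
grip_force: 78.6
```

{"method": "jog_arm", "body": {
  "moves": [
    {},
    {},
    {}
  ]
}}

```text
clock: 6.7
ee_pos: [0.6155, -0.1108, 0.2245]
orientation: [-2.225, 2.218, 0.0]
contact_force: [1.0, 0.5, -1.6]
grip_width: 0.0133
grip_force: 78.6
```

```bash
python3 - <<'E'
from h import *
s=sensors.read_state();np.save("s2.npy",s,allow_pickle=True)
for n in("wrist","scene","side"): cv2.imwrite(f"pics/{n}2.png",camrig.grab_frame(n))
print(s["ee_pos"],s["orientation"],s["q"],s["grip_force"],s["contact_force"])
E
```

```text
[ 0.61548368 -0.11079042  0.22450173] [-2.22487995e+00  2.21766268e+00  1.15962345e-04] [ 1.33486166e-01  2.67646467e-01 -7.83899896e-02 -2.15164101e-04
 -1.22461701e+00 -1.30164017e-01] 78.63055041991174 [ 0.97690257  0.46015811 -1.56422008]
```

View pics/wrist2.png

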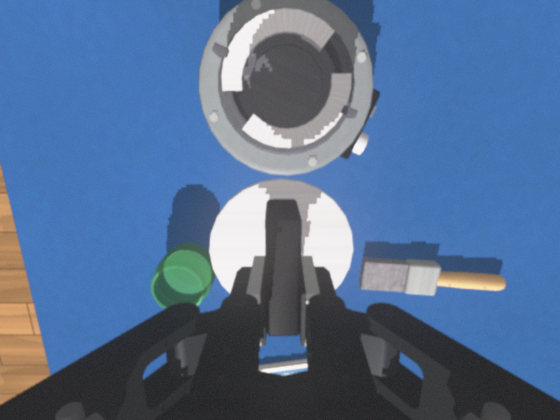

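The wrist view shows the lid held squarely. The collar is centred near (286,80), with dark ribs at about (220,48) and (350,112) and gaps at about (340,58) and (232,103). That puts the gaps 50° anticlockwise of the ribs, as specified. I'll zoom in to measure.

```bash
python3 - <<'E'
from h import *
i=cv2.imread("pics/wrist2.png")[0:150,200:375];cv2.imwrite("pics/c2.png",cv2.resize(i,None,fx=4,fy=4,interpolation=2))
E
```

```text
(no output)
```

View pics/c2.png

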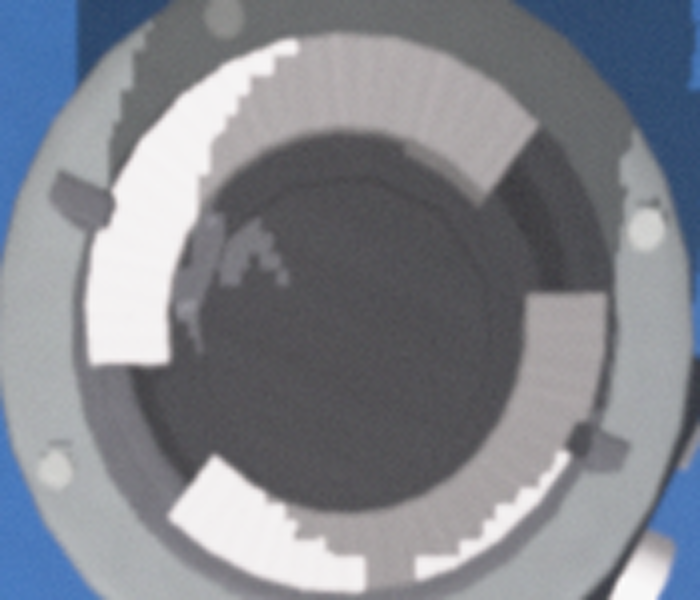

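Crop pixels (4x, offset (200,0)). Gap inner corners are (485,203)/(527,295) and (170,362)/(215,457). Outer lip corners are (540,125)/(606,293) and (88,362)/(170,517). Ribs are at (82,200) and (600,447).

```bash
python3 - <<'E'
from h import *
from scipy.optimize import least_squares as LS
s=np.load("s2.npy",allow_pickle=True).item();C=cam("wrist",s)
P=lambda a,z=.135:plane(C,np.array(a)/4.+[200,0],z)[:,:2]
fit=lambda p:LS(lambda v:np.hypot(*(p-v[:2]).T)-v[2],[*p.mean(0),.04]).x
o=P([(88,300),(88,362),(170,517),(365,592),(606,293),(540,125),(300,38),(365,32)]);n=P([(485,203),(527,295),(170,362),(215,457),(350,511),(350,130)])
print(fit(o),fit(n));
g=P([(485,203),(527,295),(170,362),(215,457)]);G=P([(540,125),(606,293),(88,362),(170,517)]);r=P([(82,200),(600,447)],.138)
an=lambda a,b:np.degrees(np.arctan2(*(a-b)[::-1]))
print("gap mids",g.mean(0),G.mean(0),"ang",an(g[:2].mean(0),g[2:].mean(0)),an(G[:2].mean(0),G[2:].mean(0)));print("rib",r.mean(0),an(r[0],r[1]),np.hypot(*(r[0]-r[1]))/2)
X=[*fit(o)[:2],.135]
for c in("scene","side"):print(c,proj(cam(c),X))
E
```

```text
[ 0.6129733  -0.20472332  0.04685458] [ 0.61311223 -0.2045491   0.03231865]
gap mids [ 0.6128886  -0.20419664] [ 0.61297206 -0.20466435] ang -154.18062092243926 -153.89805132901338
rib [ 0.61285543 -0.20467725] -23.76515868626156 0.050476141038512334
scene [[197.44674583 275.59586703]]
side [[374.78179445 250.0169532 ]]
```

Converted, -0.027 m is -0.54, 0.018 m is 0.36, 0.14 rad / 3.1416 = 0.0446.

{"method": "jog_arm", "body": {
  "moves": [
    {"sx": 0.36, "sy": -0.54},
    {"sx": 0.36, "sy": -0.54},
    {"sx": 0.34, "sy": -0.54},
    {"az": 0.0446},
    {"az": 0.0446},
    {"az": 0.0446},
    {"az": 0.0446},
    {"az": 0.0446},
    {"az": 0.0446},
    {"az": 0.0446},
    {"az": 0.0436},
    {}
  ]
}}

```text
clock: 8.05
ee_pos: [0.6968, -0.1636, 0.2243]
orientation: [0.709, -3.06, -0.0]
contact_force: [0.7, -0.1, -0.6]
grip_width: 0.0131
grip_force: 78.8
```

{"method": "jog_arm", "body": {
  "moves": [
    {},
    {},
    {}
  ]
}}

```text
clock: 8.35
ee_pos: [0.6967, -0.1641, 0.2244]
orientation: [0.714, -3.059, 0.0]
contact_force: [0.1, 0.0, -0.9]
grip_width: 0.0133
grip_force: 78.8
```

```bash
python3 - <<'E'
from h import *
s=sensors.read_state();np.save("s3.npy",s,allow_pickle=True)
for n in("wrist","scene","side"): cv2.imwrite(f"pics/{n}3.png",camrig.grab_frame(n))
i=cv2.imread("pics/wrist3.png")[0:300,180:380];cv2.imwrite("pics/c3.png",cv2.resize(i,None,fx=2,fy=2,interpolation=2)[:600])
M=R.from_rotvec(s["orientation"]).as_matrix();print(M.round(4),s["q"],s["ee_pos"])
E
```

```text
[[-0.8966 -0.4429 -0.    ]
 [-0.4429  0.8966 -0.    ]
 [ 0.      0.     -1.    ]] [ 3.98911561e-02  4.17309466e-01  1.39378907e-01  1.21415779e-05
 -1.29290254e+00 -1.15190993e+00] [ 0.69672602 -0.16414939  0.22437839]
```

View pics/c3.png

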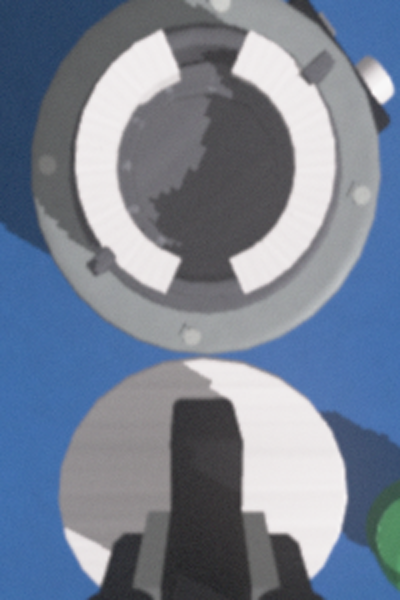

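The crop shows gaps at the top (205,40) and bottom (205,280), in line with the bar, and the lip now evenly lit. The flange spans x 60 to 347, with its top at y 357. I'll fit both circles in this view so that the camera bias cancels.

```bash
cat > fit3.py <<'E'
from h import *
from scipy.optimize import least_squares as LS
s=np.load("s3.npy",allow_pickle=True).item();C=cam("wrist",s);M=R.from_rotvec(s["orientation"]).as_matrix()
i=cv2.GaussianBlur(cv2.imread("pics/wrist3.png"),(3,3),0).astype(int)
fit=lambda p:LS(lambda v:np.hypot(*(p-v[:2]).T)-v[2],[*p.mean(0),.04],loss="soft_l1",f_scale=.0005).x
T=lambda X:(X-s["ee_pos"])@M
# lip: two bright components
m=((i.min(2)>185)).astype(np.uint8);m[160:]=0;m[:,:205]=0;m[:,350:]=0
m=cv2.morphologyEx(m,cv2.MORPH_OPEN,np.ones((3,3)))
n,l,st,ce=cv2.connectedComponentsWithStats(m);o=[j for j in range(1,n) if st[j,4]>800];print(st[o].tolist())
c0=np.array([282.5,80.]);r_in=[];r_out=[];ends=[]
def prof(c,a,r):
    p=c+np.c_[np.cos(a)*r,np.sin(a)*r];return p,m[p[:,1].round().astype(int),p[:,0].round().astype(int)]
r=np.arange(30,80,.25)
for a in np.radians(np.arange(0,360,3)):
    p,v=prof(c0,a,r);k=np.flatnonzero(v)
    if len(k)>40 and min(abs(np.degrees(a)-90),abs(np.degrees(a)-270))>35:r_in.append(p[k[0]]-.0);r_out.append(p[k[-1]])
for q in(r_in,r_out):
    f=fit(T(plane(C,q,.135))[:,:2]);print("lip tool xy r",f.round(5))
# gap angles: bright arc ends at mid radius, in tool coordinates
f0=fit(T(plane(C,r_in,.135))[:,:2])
th=np.radians(np.arange(0,360,.5));W=s["ee_pos"]+np.c_[f0[0]+.039*np.cos(th),f0[1]+.039*np.sin(th),np.zeros(len(th))]@M.T;W[:,2]=.135
u=proj(C,W).round().astype(int);v=m[u[:,1],u[:,0]];k=np.flatnonzero(np.diff(np.r_[v[-1],v].astype(int)));print("arc ends deg (tool)",np.degrees(th[k]),v[k])
# flange: walk out to the blue
c1=np.array([282.,248.]);zf=s["ee_pos"][2]-.0043;e=[]
blue=(i[:,:,0]-i[:,:,2]>40);rr=np.arange(50,90,.25)
for a in np.radians(list(range(-175,-105,3))+list(range(-75,-4,3))):
    p=c1+np.c_[np.cos(a)*rr,np.sin(a)*rr];b=blue[p[:,1].round().astype(int),p[:,0].round().astype(int)];k=np.flatnonzero(b)
    if len(k):e.append(p[k[0]])
print("flange tool xy r",fit(T(plane(C,e,zf))[:,:2]).round(5),len(e),s["ee_pos"])
E
python3 fit3.py
```

```text
[[218, 16, 51, 130, 2997], [296, 16, 52, 130, 2867]]
lip tool xy r [0.09255 0.00066 0.03241]
lip tool xy r [0.09292 0.00037 0.04642]
arc ends deg (tool) [ 17.5 162.5 198.5 342.5] [1 0 1 0]
flange tool xy r [-0.0005   0.00035  0.04046] 48 [ 0.69672602 -0.16414939  0.22437839]
```

Converted, 0.025 m is 0.5, 0.0002 m is 0.004.

{"method": "jog_arm", "body": {
  "moves": [
    {"sx": 0.4},
    {"sx": 0.5},
    {"sx": 0.5},
    {"sx": 0.36},
    {"sx": 0.1, "sy": 0.004, "sz": 0.2},
    {"sz": 0.4},
    {"sz": 0.4},
    {"sz": 0.2},
    {},
    {},
    {}
  ]
}}

```text
clock: 9.6
ee_pos: [0.614, -0.2052, 0.1654]
orientation: [-0.712, 3.059, -0.001]
contact_force: [0.1, 0.1, -0.8]
grip_width: 0.0131
grip_force: 78.8
```

```bash
python3 - <<'E'
from h import *
s=sensors.read_state();M=R.from_rotvec(s["orientation"]).as_matrix();print(s["ee_pos"],(np.array([.6134,-.2048,.1443])-s["ee_pos"])@M,np.degrees(np.arctan2(M[1,0],M[0,0])))
E
```

```text
[ 0.61397033 -0.20515924  0.16542725] [0.00037816 0.00059584 0.02112622] -153.8068059577136
```

Converted, 0.004 m is 0.08, 0.0002 m is 0.004.

{"method": "jog_arm", "body": {
  "moves": [
    {"sx": 0.014, "sy": 0.004, "sz": 0.08},
    {"sz": 0.08},
    {"sz": 0.08},
    {}
  ]
}}

```text
clock: 10.0
ee_pos: [0.612, -0.2051, 0.1516]
orientation: [0.711, -3.059, -0.001]
contact_force: [0.1, 0.3, -0.8]
grip_width: 0.0132
grip_force: 78.8
```

{"method": "jog_arm", "body": {
  "moves": [
    {"sz": 0.06},
    {"sz": 0.06},
    {"sz": 0.04},
    {}
  ]
}}

```text
clock: 10.4
ee_pos: [0.6125, -0.2053, 0.1446]
orientation: [-0.711, 3.06, -0.0]
contact_force: [-0.0, -0.6, 0.6]
grip_width: 0.0133
grip_force: 79.1
```

Converted, 0.001 m is 0.02.

{"method": "jog_arm", "body": {
  "moves": [
    {"sz": 0.02},
    {"sz": 0.02},
    {}
  ]
}}

```text
clock: 10.7
ee_pos: [0.6129, -0.2058, 0.144]
orientation: [-0.711, 3.059, -0.002]
contact_force: [-2.8, -1.1, 8.1]
grip_width: 0.0138
grip_force: 80.0
```

{"method": "jog_arm", "body": {
  "moves": [
    {"sz": 0.02},
    {},
    {}
  ]
}}

```text
clock: 11.0
ee_pos: [0.6129, -0.206, 0.1438]
orientation: [-0.712, 3.058, -0.003]
contact_force: [-4.3, -0.7, 12.3]
grip_width: 0.0132
grip_force: 80.4
```

Seated: contact is at TCP z 0.1438, against the 0.1443 expected for flush. Now the twist, stopping slightly short to check.

Converted, 0.1 rad / 3.1416 = 0.0318.

{"method": "jog_arm", "body": {
  "moves": [
    {"az": 0.0255},
    {"az": 0.0318},
    {"az": 0.0318},
    {"az": 0.0318},
    {"az": 0.0318},
    {"az": 0.0318},
    {"az": 0.0318},
    {"az": 0.0255},
    {"az": 0.0127},
    {},
    {}
  ],
  "force": 100
}}

```text
clock: 12.1
ee_pos: [0.6134, -0.2055, 0.1438]
orientation: [0.535, 3.093, -0.001]
contact_force: [-2.7, 1.1, 11.8]
grip_width: 0.0126
grip_force: 99.2
```

```bash
python3 - <<'E'
from h import *
s=sensors.read_state();M=R.from_rotvec(s["orientation"]).as_matrix();print(s["ee_pos"],s["torque"],s["contact_force"],np.degrees(np.arctan2(M[1,0],M[0,0]))-360,M[:,2])
E
```

```text
[ 0.61338591 -0.20554904  0.14382941] [0.68911111 1.06485972 0.15775164] [-2.74102572  1.05363651 11.79413451] -199.62443706894715 [ 3.04602676e-03 -9.79353710e-04 -9.99994881e-01]
```

Converted, 0.04 rad / 3.1416 = 0.0127.

{"method": "jog_arm", "body": {
  "moves": [
    {"az": 0.0127},
    {"az": 0.0105},
    {},
    {},
    {}
  ]
}}

```text
clock: 12.6
ee_pos: [0.6134, -0.2055, 0.1439]
orientation: [0.647, 3.071, -0.0]
contact_force: [-2.7, 1.2, 12.5]
grip_width: 0.0128
grip_force: 99.3
```

```bash
python3 - <<'E'
from h import *
s=sensors.read_state();M=R.from_rotvec(s["orientation"]).as_matrix();print(s["ee_pos"],s["torque"],np.degrees(np.arctan2(M[1,0],M[0,0]))-360)
np.save("s4.npy",s,allow_pickle=True)
I={n:camrig.grab_frame(n) for n in("wrist","scene","side")}
for n in I: cv2.imwrite(f"pics/{n}4.png",I[n])
f=lambda i,k:cv2.resize(i,None,fx=k,fy=k,interpolation=2)
a=f(I["wrist"][100:400,130:430],1.9)[:590];b=f(I["side"][200:300,310:440],1.75)
b=np.vstack([b,f(I["scene"][220:340,130:260],1.75)]);b=cv2.copyMakeBorder(b,0,max(0,a.shape[0]-b.shape[0]),0,0,0)[:a.shape[0]]
cv2.imwrite("pics/c4.png",np.hstack([a,b]))
E
```

```text
[ 0.6134193  -0.20552899  0.14385242] [0.7476078  1.05483966 0.16772357] -203.79898040669448
```

View pics/c4.png

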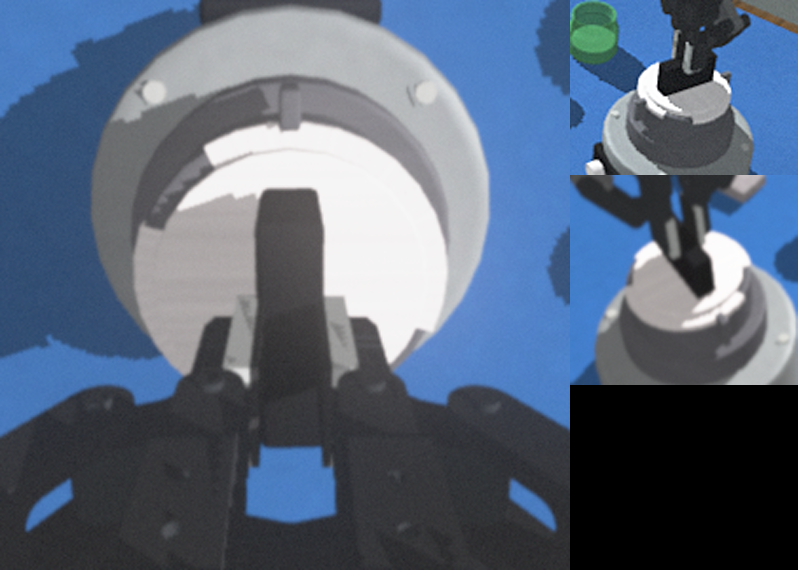

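The wrist view shows the rib at (289,105) and the bar's centreline at x≈289.5, so they are aligned. The flange sits on the collar in both outside views, and the TCP height matches flush seating. I'll check that it is steady, then hand in.

{"method": "jog_arm", "body": {
  "moves": [
    {},
    {},
    {},
    {},
    {},
    {}
  ]
}}

```text
clock: 13.35
ee_pos: [0.6134, -0.2055, 0.1438]
orientation: [0.647, 3.071, -0.0]
contact_force: [-3.6, 0.9, 11.8]
grip_width: 0.0127
grip_force: 99.3
```

```bash
python3 - <<'E'
from h import *
s=sensors.read_state();M=R.from_rotvec(s["orientation"]).as_matrix();y=np.degrees(np.arctan2(M[1,0],M[0,0]))-360;print(s["ee_pos"],y)
if abs(y+203.8)<.5: print(ticket.close_job())
E
```

```text
[ 0.61338662 -0.20551388  0.14382804] -203.79715144278094
the job is handed in; nothing more can be done
None
```

The lid is seated flush on the mill and turned clockwise to halfway, with its bar lined up with the ribs; I handed the job in at 13.4 s with the gripper still holding it steady there.

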